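# Snap the long-nosed grinder into its bench rest

## Task

Put the long-nosed grinder away in its bench rest: lay it, without dropping it, with its square body in the saddle and its slim nose along the rest in the mouth of the spring clip, then press the nose down until the spring fingers snap shut around it and it lies home on the clip's bed, the grinder level. Leave the spray can, the wire brush and the angle offcut where they are.

Things in the scene. Friction and masses are not known exactly. Their poses are not given: they have to be found in the camera images.
- grinder: loose smooth grinder, about 0.3 to 0.6 kg, on its flat. Square body 130 x 34 x 34 mm (rear black, front metal); ahead of it a collar (27 mm dia) to x = 75 mm, slim round nose tube (14 mm dia) to 180, nut (18 mm dia) to 202, stub to 208; behind, a hose nipple to x = -89. Origin on the long axis at mid body, 17 mm above its underside; x to the nose tip, z up as it lies. Balance point at x = 24 mm
- nose (a point): point on the grinder's axis in the nose tube, 140 mm ahead of its origin: the middle of the part that belongs in the clip. Axes as the grinder's. Laid in the clip's mouth, it stays about 14 mm above the seat (grinder 0.1 rad nose-up, body on the saddle). It snaps home at about 12 to 19 N of downward push on the nose by the clip; the grinder's weight, or pressing on the body, does not do it
- rest: bench rest, bolted down: grey base plate 262 x 70 x 8 mm, from x = -86 to 176 mm, with a steel saddle, two upright guard plates and a spring clip. Origin on the bench under the place of the grinder's origin; x from saddle to clip, z up. The stowed grinder has its origin 47 mm above this one and the same x direction; its body's rear half stands free behind the saddle
- saddle (a point): middle of the saddle's flat floor, 30 mm above the bench, at x = 37 mm of the rest, axes as the rest's. Saddle 46 mm long (x = 14 to 60); cheeks 39 mm apart flare outward to 15 mm above the floor; the front half of the body sits between them. Then, from x = 80 to 122 mm, guard plates 28 mm apart, up to 56 mm above the bench, flank the nose: no room for fingers beside it there
- clip (a point): centre of the clip's seat, where the nose axis lies when home: 47 mm above the bench, at x = 140 mm of the rest, axes as the rest's. Two spring-steel fingers, 24 mm long along x, swing apart sideways; their lips stand 9 mm apart, 6 mm above the seat, and flare to a mouth 28 mm wide 18 mm above it; fixed bed 7 mm below the seat. Beyond the clip, at x = 155 to 200, the nose can be pushed from above
- spray_can: bystander: upright spray can, 58 mm diameter, 150 mm tall; origin at the middle of its foot, z up
- wire_brush: bystander: wooden-handled brush lying on the bench, about 200 mm long; origin at its underside, x along its length
- angle_offcut: bystander: piece of steel angle, 130 mm long, legs 40 mm; origin at its underside, x along its length

How it is judged:
By the outcome, as a careful person would: the job done as asked, in the order asked, and still so for the second after the job is handed in, with the robot touching nothing.
It also fails if it takes over 48 s, if anything falls off the work surface, if the arm or the gripper's body presses on something with over 40 N, if the wrist force passes 120 N, or if a joint passes its speed limit or range.

## Robot

A 6-joint arm with a two-finger parallel gripper is mounted at the origin on the work surface. World frame = base frame: x ahead of the robot, y to its left, z up, the work surface at z = 0. Lengths are in m, angles in rad, forces in N, time in s.
With the tool pointing down it reaches from about 0.325 to 0.775 m from the base axis. Payload 9.3 kg.
Tool frame: the origin (TCP) lies at the very end of the fingers, on their centre line; the grasp point (between the pads) lies 19 mm behind it; z points along the fingers, y is the line along which they close (so a half turn about z gives the same grasp; the last joint's range is limited). The gripper opens to 85 mm and grips with 20 to 120 N. Pads are 22 mm wide; open, the fingers measure 114 mm over their backs; the gripper's body (76 mm by 85 mm) begins 54 mm behind the grasp point. The pads swing forward as they close: fully open they stand 13 mm farther back than shut.
Start: joints at [-1.477, 0.259, 0.021, 1.334, 0, 1.418], TCP at [0.134, -0.533, 0.231] pointing down, gripper open.
Joint ranges: [-3.04, 3.04], [-0.91, 1.82], [-1.04, 1.36], [-1.92, 1.95], [-1.52, 1.45], [-3.14, 3.14]. Speed limits (rad/s): [2.22, 2.22, 2.79, 3.14, 3.14, 3.14].

## Interface

Orientations are given as a rotation vector (axis times angle).
In Python, from bench import monitor, imaging, close_job gives the robot as it stands.
- The arm moves only by the shell command python3 -m jog 'ROWS' [FORCE]. ROWS is JSON, a list that holds one entry, the list of rows, each a list of 7 numbers: the shift along the world's x, y, z in mm, then the turn, a rotation vector about the world's x, y, z in rad, then the closure, from 0 (fully open) to 1 (shut). A call has 1 to 12 rows; each row shifts and turns the commanded pose from where the row before left it; what a row does not reach is not made up. A row lasts 1/10 s, in which the tool goes at most 50 mm and 8.59 degrees, less where a joint would pass 70% of its speed; a pose out of reach is approached as far as the arm can. A call is refused whole if a number of a shift passes 50 or a number of a turn 0.15, either way. A call with a gripper value outside its range is refused whole. The fingers move at their own pace and stop on an object; FORCE is the grip in N (left out, the last holds). Time passes only in rows, so rows that do not move let the fingers close. It gives the time, the measured TCP pose, the force, the opening and the grip force at its end, in the units of the state.
- monitor.observe(): the state, without advancing time (a new reading comes with each control period).
- imaging.read_camera(name): name is "side" or "top" or "wrist"; returns (picture, depth): 400x640x3 uint8, red, green, blue; 400x640 float32, m along the optical axis (not along the pixel's ray), 0 where there is no reading.
- imaging.get_calibration(name): a dict with "mtx" (3x3 intrinsics, pixels), "R" (3x3) and "t" (3): a world point X has camera coordinates R X + t; the wrist camera has in their place "mount" (4x4, takes a point from camera to tool coordinates, whose origin is the TCP and whose axes are the flange's). Camera axes: x right, y down, z forward; pixel columns grow to the right and rows downward; lengths in m; the calibration is good to about 2 mm. The wrist camera is an equidistant fisheye: a pixel r from the principal point sees the ray r / f radians off the axis. A picture is of the moment at which its call begins: read the wrist's pose just before it. get_calibration takes no time and is no camera call.
- close_job(): hands the job in; it is judged then, once.
The state is a dict: "time": time; "q": joint angles; "joint_vel": joint speeds; "tau": joint torques, N m; "tcp_pos": TCP position; "ee_rot": TCP orientation; "ft_force": force on the tool from outside, world axes, zero at the start; "moment": the same for the moment, N m; "finger_gap": opening from 0.0 (shut) to 1.0 (fully open); "gripper_force": force on a finger pad.
Only numpy, scipy, OpenCV 4.12 (cv2) and the standard library are available. Lean on these libraries where they do the work, as an engineer would, in place of code of your own. Each camera call takes 0.05 s, during which the arm holds its last target. There are 200 camera calls.

## Working session

There is one attempt and no reset: what is moved stays moved. The work goes in short steps, Python scripts to look and compute and a shell command to move; the robot and the scene stay as the last step left them, time stands still between calls to the robot, and variables do not carry over. Pictures are saved under pics/ and viewed, at most 11 in all, crops included, and the job is handed in when it is done.

```bash
ls; mkdir -p pics
python3 - <<'E'
from bench import monitor, imaging
import numpy as np, cv2
print(monitor.observe())
for n in ("top","side"):
    p,d=imaging.read_camera(n); c=imaging.get_calibration(n)
    cv2.imwrite(f"pics/{n}0.png",p[:,:,::-1]); np.save(f"pics/{n}0.npy",d); print(n,c)
E
```

```text
pics
{'time': 0.0, 'q': array([-1.47658083e+00,  2.59210197e-01,  2.07618601e-02,  1.33367776e+00,
       -2.84867298e-06,  1.41822221e+00]), 'joint_vel': array([-4.49799370e-04,  7.16694811e-04,  3.13008065e-05, -2.32457049e-03,
        3.49324121e-04, -5.22790089e-04]), 'tau': array([-1.90996602e-04, -5.55640125e+01,  3.44530678e+01,  1.38974102e-02,
       -1.09293230e-04, -7.41461292e-08]), 'tcp_pos': array([ 0.1343434 , -0.53306194,  0.23065641]), 'ee_rot': array([-3.11638642e+00, -3.86509596e-01, -5.64443459e-05]), 'ft_force': array([ 0.84261535, -0.61902528,  0.13186592]), 'moment': array([ 0.02135147,  0.01662865, -0.02184779]), 'gripper_force': 0.0, 'finger_gap': 1.0054855056057685}
top {'mtx': array([[462.83573928,   0.        , 317.64173552],
       [  0.        , 462.83573928, 192.15467947],
       [  0.        ,   0.        ,   1.        ]]), 'R': array([[-0.02455583, -0.9994949 , -0.0201731 ],
       [-0.98334227,  0.02778446, -0.17962743],
       [ 0.1800972 ,  0.01542616, -0.98352785]]), 't': array([0.02044787, 0.54935406, 1.24995859])}
side {'mtx': array([[364.52379523,   0.        , 316.16475697],
       [  0.        , 364.52379523, 201.95866311],
       [  0.        ,   0.        ,   1.        ]]), 'R': array([[ 9.99993972e-01, -3.47213057e-03, -1.04818669e-05],
       [-1.83037194e-03, -5.24587737e-01, -8.51354424e-01],
       [ 2.95051507e-03,  8.51349311e-01, -5.24590930e-01]]), 't': array([-0.53942007,  0.06443984,  1.03763826])}
```

View pics/top0.png

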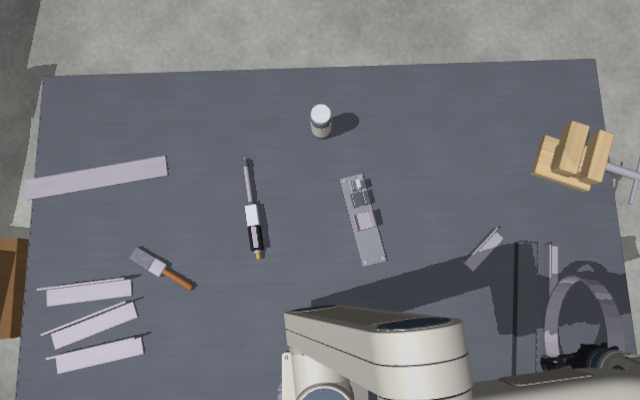

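View pics/side0.png

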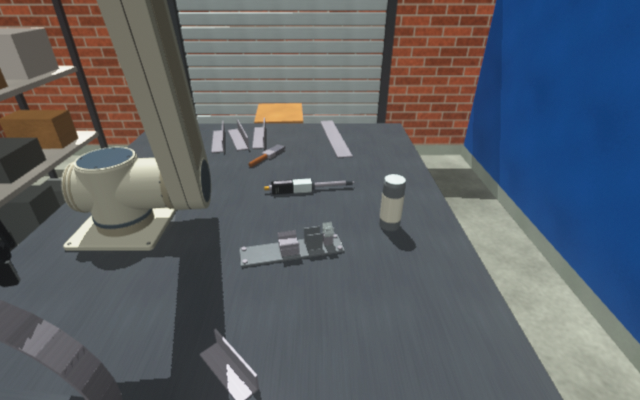

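Top view: the grinder runs from the hose (260,258) to the nose tip (247,160). The rest runs from its rear (373,262) to the clip end (352,178), and the can stands at (320,120). Next I measure with depth.

```bash
cat > h.py <<'E'
import numpy as np, cv2
from bench import monitor, imaging
def cloud(n,d):
    c=imaging.get_calibration(n); K=c["mtx"]
    v,u=np.mgrid[:400,:640]
    P=np.stack([(u-K[0,2])/K[0,0]*d,(v-K[1,2])/K[1,1]*d,d],-1)
    return (P-c["t"])@c["R"]
def proj(n,X):
    c=imaging.get_calibration(n); p=(np.atleast_2d(X)@c["R"].T+c["t"])@c["mtx"].T
    return p[:,:2]/p[:,2:]
E
python3 - <<'E'
from h import *
W=cloud("top",np.load("pics/top0.npy"))
im=cv2.imread("pics/top0.png")
def box(u0,u1,v0,v1): return W[v0:v1,u0:u1].reshape(-1,3)
B=box(270,335,150,280); print("bench z",np.percentile(B[:,2],[5,50,95]), B[:,2].std())
for nm,b in (("grinder",(232,280,150,270)),("rest",(330,400,165,275))):
    P=box(*b)
    for lo,hi in ((.004,.015),(.008,.03),(.02,.06),(.03,.05),(.05,.09)):
        Q=P[(P[:,2]>lo)&(P[:,2]<hi)]
        if len(Q)>5:
            (c,s,a)=cv2.minAreaRect((Q[:,:2]*1000).astype(np.float32)); 
            m=Q[:,:2].mean(0); w,V=np.linalg.eigh(np.cov((Q[:,:2]-m).T))
            print(nm,lo,hi,len(Q),np.round(c,1),np.round(s,1),round(a,2),"mean",m.round(4),"axis deg",np.degrees(np.arctan2(V[1,1],V[0,1])).round(2))
    np.set_printoptions(suppress=True)
# enlarged crop
cr=im[150:275,225:405]; cv2.imwrite("pics/crop0.png",cv2.resize(cr,None,fx=4.4,fy=4.4,interpolation=cv2.INTER_CUBIC))
E
```

```text
bench z [-0.00501281 -0.00044332  0.00416231] 0.08167119457813377
grinder 0.004 0.015 284 [513.7 186.6] [347.  139.4] 0.5 mean [0.5294 0.1863] axis deg -177.77
grinder 0.008 0.03 378 [518.5 192.9] [294.1  94.8] 14.29 mean [0.5324 0.1987] axis deg -171.19
grinder 0.02 0.06 796 [517.3 198.6] [294.4  35. ] 7.86 mean [0.4859 0.194 ] axis deg -171.89
grinder 0.03 0.05 517 [523.7 200.2] [262.6  34.7] 8.29 mean [0.4594 0.1906] axis deg -171.5
rest 0.004 0.015 1809 [ 477.6 -127.8] [201.7 315.5] 88.31 mean [ 0.4677 -0.1209] axis deg -170.25
rest 0.008 0.03 893 [473.7 -99.2] [263.4 162.2] 6.51 mean [ 0.4681 -0.1189] axis deg -167.1
rest 0.02 0.06 478 [ 512.3 -110.3] [138.3  56.8] 13.07 mean [ 0.4912 -0.1164] axis deg -167.09
rest 0.03 0.05 252 [ 511.6 -110.4] [136.9  56.8] 13.07 mean [ 0.4867 -0.1175] axis deg -167.14
rest 0.05 0.09 97 [ 544.9 -103.3] [71.4 34.1] 12.61 mean [ 0.5552 -0.1014] axis deg -167.58
```

View pics/crop0.png

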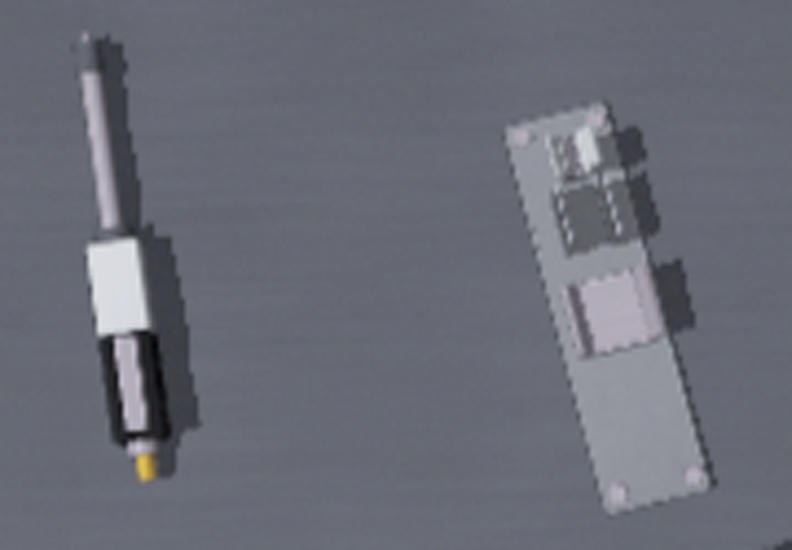

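```bash
python3 -m jog '[[[21,28,0,0,0,0.127,0],[21,28,0,0,0,0.127,0],[21,28,0,0,0,0.127,0],[21,28,0,0,0,0.127,0],[21,28,0,0,0,0.127,0],[21,28,0,0,0,0.127,0],[21,28,0,0,0,0.127,0],[21,28,0,0,0,0.127,0],[21,28,0,0,0,0.127,0],[21,28,0,0,0,0.127,0],[21,28,0,0,0,0.127,0],[21,28,0,0,0,0.127,0]]]' 100
python3 -m jog '[[[6,32,0,0,0,0.127,0],[6,32,0,0,0,0.127,0],[6,32,0,0,0,0.127,0],[6,32,0,0,0,0.127,0],[6,32,0,0,0,0.127,0],[6,32,0,0,0,0.127,0],[6,32,0,0,0,0.127,0],[6,32,0,0,0,0.127,0],[6,32,0,0,0,0.127,0],[6,32,0,0,0,0.127,0],[6,32,0,0,0,0.127,0],[0,0,0,0,0,0,0]]]'
python3 - <<'E'
from h import *
c=imaging.get_calibration("wrist"); print(c)
s=monitor.observe(); p,d=imaging.read_camera("wrist"); cv2.imwrite("pics/w1.png",p[:,:,::-1]); np.savez("pics/w1.npz",d=d,p=p,pos=s["tcp_pos"],rot=s["ee_rot"]); print(s["q"],s["tcp_pos"],s["ee_rot"],s["ft_force"])
p,d=imaging.read_camera("top"); cv2.imwrite("pics/top1.png",p[:,:,::-1]); np.save("pics/top1.npy",d)
E
```

```text
time: 1.3
tcp_pos: [0.3869, -0.196, 0.2312]
ee_rot: [-1.982, -2.437, 0.0]
ft_force: [0.5, -0.4, -0.4]
finger_gap: 1.003
gripper_force: 0.0
time: 2.5
tcp_pos: [0.4525, 0.1575, 0.2307]
ee_rot: [0.053, -3.14, -0.001]
ft_force: [0.0, -0.3, 1.0]
finger_gap: 1.004
gripper_force: 0.0
{'mtx': array([[309.70691629,   0.        , 319.24026782],
       [  0.        , 309.70691629, 195.2774326 ],
       [  0.        ,   0.        ,   1.        ]]), 'mount': array([[-7.13407692e-04, -9.59856127e-01, -2.80491900e-01,
         7.17584266e-02],
       [ 9.99999742e-01, -7.07786107e-04, -1.21339249e-04,
         5.51760596e-04],
       [-8.20600484e-05, -2.80491914e-01,  9.59856385e-01,
        -1.43285342e-01],
       [ 0.00000000e+00,  0.00000000e+00,  0.00000000e+00,
         1.00000000e+00]])}
[ 1.59049784e-01  1.38157669e-01 -1.35618971e-01  1.29768753e+00
  6.93562893e-04  1.25533700e-01] [0.45248699 0.15745669 0.23073923] [ 5.26313859e-02 -3.14039206e+00 -9.29444476e-04] [ 0.00538002 -0.28430334  1.0134481 ]
```

View pics/w1.png

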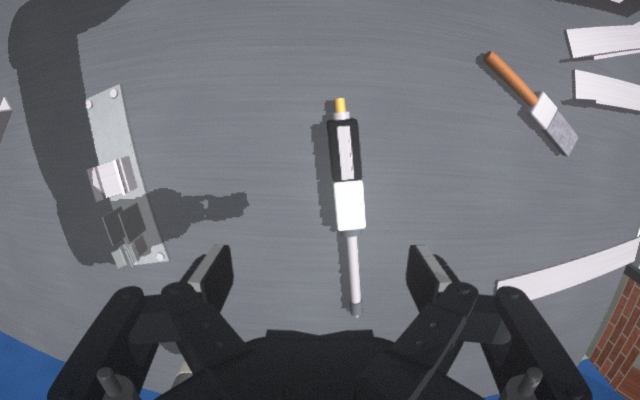

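The wrist view shows the grinder from the hose end (340,98) to the nose tip (355,316). The rest is at left, with corners at (120,86), (168,261) and (118,268), and its saddle near (112,178).

```bash
cat >> h.py <<'E'
from scipy.spatial.transform import Rotation as Ro
def wcloud(f):
    z=np.load(f); return wrays(z["d"],z["pos"],z["rot"])
def wrays(d,pos,rot):
    c=imaging.get_calibration("wrist"); K=c["mtx"]; M=c["mount"]
    v,u=np.mgrid[:400,:640]
    a=(u-K[0,2])/K[0,0]; b=(v-K[1,2])/K[1,1]; r=np.hypot(a,b)+1e-9; t=np.tan(r)/r
    P=np.stack([a*t*d,b*t*d,d],-1)@M[:3,:3].T+M[:3,3]
    return P@Ro.from_rotvec(rot).as_matrix().T+pos
def rect(Q):
    c,s,a=cv2.minAreaRect((Q[:,:2]*1000).astype(np.float32)); return np.round(c,1),np.round(s,1),round(a,2)
def axis(Q):
    m=Q[:,:2].mean(0); w,V=np.linalg.eigh(np.cov((Q[:,:2]-m).T)); v=V[:,1]*np.sign(V[0,1])
    return m.round(4),np.degrees(np.arctan2(v[1],v[0])).round(2)
E
python3 - <<'E'
from h import *
np.set_printoptions(suppress=True)
def biggest(mask):
    n,l,s,_=cv2.connectedComponentsWithStats(mask.astype(np.uint8)); i=1+np.argmax(s[1:,4]); return l==i
def ana(W,reg):
    (u0,u1,v0,v1),(x0,x1,v2,v3)=reg
    R=np.zeros((400,640),bool); R[v0:v1,u0:u1]=1
    z=W[...,2]
    B=biggest(R&(z>.027)&(z<.045)); P=W[B]; print("body top n,z",len(P),np.median(P[:,2]).round(4),rect(P),axis(P))
    G=biggest(R&(z>.013)&(z<.045)); P=W[G]; print("grinder",rect(P),axis(P))
    R[:]=0; R[v2:v3,x0:x1]=1
    bz=np.median(W[R&(abs(z)<.004)][:,2]); print("bench",bz)
    for lo,hi in ((.005,.012),(.005,.09),(.024,.034),(.04,.08)):
        m=biggest(R&(z>lo)&(z<hi)); P=W[m]; print("rest",lo,hi,len(P),np.median(P[:,2]).round(4),rect(P),axis(P))
print("WRIST"); ana(wcloud("pics/w1.npz"),((300,400,80,330),(75,185,75,280)))
print("TOP"); ana(cloud("top",np.load("pics/top0.npy")),((232,280,150,270),(330,400,165,275)))
E
```

```text
WRIST
body top n,z 3405 0.0346 (array([458.6, 189.9]), array([148. ,  35.1]), 8.1) (array([0.4553, 0.1891]), np.float64(8.01))
grinder (array([515.6, 198. ]), array([296.2,  35.3]), 8.1) (array([0.4788, 0.1923]), np.float64(7.99))
bench 0.0006281613334493674
rest 0.005 0.012 4398 0.0086 (array([ 474.4, -119.7]), array([262.5,  72.2]), 12.47) (array([ 0.4514, -0.1164]), np.float64(16.88))
rest 0.005 0.09 7788 0.0096 (array([ 474.4, -119.7]), array([262.5,  72.2]), 12.47) (array([ 0.4748, -0.1139]), np.float64(14.47))
rest 0.024 0.034 618 0.0307 (array([ 467.8, -126. ]), array([46.3, 34.8]), 12.59) (array([ 0.4678, -0.1264]), np.float64(13.25))
rest 0.04 0.08 452 0.0556 (array([567.1, -98.9]), array([24.9, 30. ]), 12.6) (array([ 0.5665, -0.0995]), np.float64(-76.86))
TOP
body top n,z 575 0.0335 (array([460.6, 191. ]), array([147. ,  34.7]), 8.29) (array([0.4592, 0.1904]), np.float64(8.29))
grinder (array([517.3, 198.6]), array([295.2,  35. ]), 7.86) (array([0.4906, 0.1943]), np.float64(8.14))
bench -0.00027748455899009563
rest 0.005 0.012 1272 0.0079 (array([ 476.7, -119.4]), array([263.9,  76.4]), 11.43) (array([ 0.4645, -0.1196]), np.float64(12.89))
rest 0.005 0.09 1900 0.0093 (array([ 476.7, -119.4]), array([263.9,  76.4]), 11.43) (array([ 0.4733, -0.1184]), np.float64(12.75))
rest 0.024 0.034 210 0.029 (array([ 467.9, -122.6]), array([46.3, 40.1]), 12.4) (array([ 0.4678, -0.1217]), np.float64(7.8))
rest 0.04 0.08 82 0.058 (array([567.9, -97.9]), array([24.5, 29.1]), 11.8) (array([ 0.5676, -0.0988]), np.float64(-69.22))
```

Wrist and top measurements agree to about 2 mm. The grinder origin is at (457,190) mm with yaw 8.05°. The rest origin is at (430.5,-129.4) mm with yaw 12.5°, and the clip's predicted and measured positions match. I'll grip at grinder x = -5.

```bash
python3 -m jog '[[[-1,16,0,0,0,0.054,0],[0,15.5,0,0,0,0.053,0],[0,0,-30,0,0,0,0],[0,0,-40,0,0,0,0],[0,0,-40,0,0,0,0],[0,0,-40,0,0,0,0],[0,0,-40,0,0,0,0],[0,0,-22,0,0,0,0],[0,0,-11,0,0,0,0],[0,0,-4,0,0,0,0],[0,0,0,0,0,0,0]]]' 100
python3 -m jog '[[[0,0,0,0,0,0,1],[0,0,0,0,0,0,1],[0,0,0,0,0,0,1],[0,0,0,0,0,0,1],[0,0,0,0,0,0,1],[0,0,0,0,0,0,1],[0,0,0,0,0,0,1],[0,0,0,0,0,0,1]]]' 110
```

```text
time: 3.7
tcp_pos: [0.4518, 0.1858, 0.0047]
ee_rot: [-0.207, 3.134, -0.0]
ft_force: [0.5, 0.6, -0.5]
finger_gap: 0.998
gripper_force: 0.0
time: 4.5
tcp_pos: [0.4518, 0.1864, 0.0052]
ee_rot: [-0.209, 3.133, 0.001]
ft_force: [-1.6, -0.4, 9.1]
finger_gap: 0.38
gripper_force: 109.9
```

```bash
python3 -m jog '[[[0,0,5,0,0,0,1],[0,0,15,0,0,0,1],[0,0,30,0,0,0,1],[0,0,30,0,0,0,1],[0,0,30,0,0,0,1],[0,0,10,0,0,0,1],[0,0,0,0,0,0,1],[0,0,0,0,0,0,1]]]'
cat > g.py <<'E'
import sys
from h import *
np.set_printoptions(suppress=True)
f=sys.argv[1]
s=monitor.observe(); p,d=imaging.read_camera("wrist"); cv2.imwrite(f"pics/{f}.png",p[:,:,::-1]); np.savez(f"pics/{f}.npz",d=d,p=p,pos=s["tcp_pos"],rot=s["ee_rot"])
R=Ro.from_rotvec(s["ee_rot"]).as_matrix(); yaw=np.degrees(np.arctan2(-R[1,0],-R[0,0]))
print("tcp",(s["tcp_pos"]*1000).round(1),"tool yaw",yaw.round(2),"toolz",R[:,2].round(4),s["ft_force"].round(1),s["finger_gap"].round(3))
W=wrays(d,s["tcp_pos"],s["ee_rot"]); T=(W-s["tcp_pos"])@R  # tool coords
# grinder along -tool x ; height = -tool z
g=-T[...,0]*1000; y=T[...,1]*1000; h=-T[...,2]*1000
for a,b in ((-60,-45),(-45,-25),(40,55),(80,110),(110,140),(140,165)):
    m=(g>a)&(g<b)&(abs(y)<25)&(h>-15)&(h<60)&(d>0)
    if m.sum()>10: print(a,b,m.sum(),"ymid",((np.percentile(y[m],2)+np.percentile(y[m],98))/2).round(1),"top h",np.percentile(h[m],[50,90]).round(1))
m=(abs(y)<25)&(h>-15)&(h<60)&(d>0)&(abs(g)>30)&(abs(g)<260)
print("extent g",np.percentile(g[m],[.2,99.8]).round(1))
E
python3 g.py w2
```

```text
time: 5.3
tcp_pos: [0.4507, 0.186, 0.1231]
ee_rot: [0.209, -3.133, 0.0]
ft_force: [0.5, -0.9, -2.3]
finger_gap: 0.379
gripper_force: 109.5Traceback (most recent call last):
  File "g.py", line 7, in <module>
    print("tcp",(s["tcp_pos"]*1000).round(1),"tool yaw",yaw.round(2),"toolz",R[:,2].round(4),s["ft_force"].round(1),s["finger_gap"].round(3))
                                                                                                                    ^^^^^^^^^^^^^^^^^^^^^
AttributeError: 'float' object has no attribute 'round'
```

View pics/w2.png

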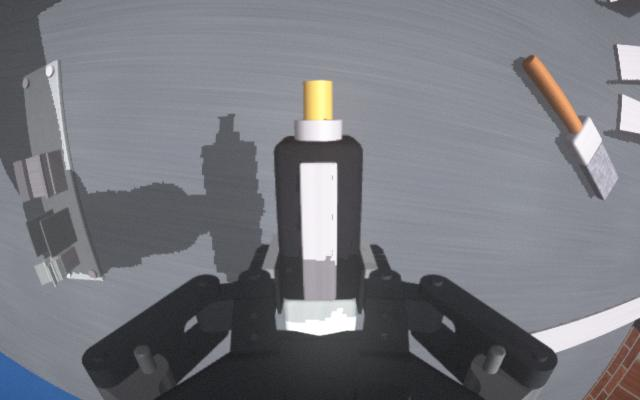

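The grinder is held and centred between the pads. Its hose is at (318,85), and the nose is hidden behind the gripper.

```bash
sed -i 's/,s\["finger_gap"\].round(3)/,s["finger_gap"]/' g.py; python3 g.py w2
python3 - <<'E'
from h import *
np.set_printoptions(suppress=True)
s=monitor.observe();R=Ro.from_rotvec(s["ee_rot"]).as_matrix()
for n in ("top","side"):
    p,d=imaging.read_camera(n); cv2.imwrite(f"pics/{n}2.png",p[:,:,::-1]); T=(cloud(n,d)-s["tcp_pos"])@R*1000
    g=-T[...,0]; y=T[...,1]; h=-T[...,2]
    for a,b in ((-80,-70),(-60,-50),(-50,-30),(40,60),(80,100),(100,120),(120,140),(140,160),(160,180),(180,207)):
        m=(g>a)&(g<b)&(abs(y)<28)&(h>-25)&(h<50)
        if m.sum()>4: print(n,a,b,m.sum(),"y",np.percentile(y[m],[5,50,95]).round(1),"h",np.percentile(h[m],[5,50,95]).round(1))
    m=(g>60)&(g<280)&(abs(y)<28)&(h>-25)&(h<50); print(np.percentile(g[m],[50,99,100]))
E
```

```text
tcp [450.5 186.  122.7] tool yaw 7.63 toolz [-0.0024 -0.0005 -1.    ] [ 0.4  0.1 -3.5] 0.37982760392863557
-60 -45 3673 ymid 0.1 top h [29.4 32.2]
-45 -25 4200 ymid 0.2 top h [30.1 32.7]
extent g [-82.3  30.1]
top -80 -70 12 y [-4.9 -2.5  1. ] h [12.2 16.9 20.9]
top -60 -50 43 y [-15.5  -7.4   3.4] h [-0.9 25.7 31.6]
top -50 -30 84 y [-15.7  -5.4   5.8] h [14.  28.6 33.5]
top 40 60 40 y [-15.2 -11.6  -3.2] h [ 6.8 26.6 31.8]
top 80 100 23 y [-4.1 -0.8  2.8] h [10.8 18.  21.4]
top 100 120 34 y [-4.   0.4  7.1] h [12.  16.6 20.7]
top 120 140 37 y [-3.5  1.9  8. ] h [11.3 17.2 22.5]
top 140 160 38 y [-3.3  2.4  9.2] h [11.8 16.4 19.7]
top 160 180 42 y [-3.   2.2  9.6] h [11.7 16.5 20.4]
top 180 207 65 y [-4.8  2.2 10.3] h [12.9 17.9 21.5]
[141.07614163 212.10612145 214.36504743]
side -80 -70 14 y [-8.1 -4.1  0.1] h [10.3 17.5 20.9]
side -60 -50 36 y [-18.3 -13.3   6. ] h [ 2.6 17.4 31.2]
side -50 -30 90 y [-18.7 -14.4   3.7] h [ 0.9 23.5 33.7]
side 40 60 89 y [-17.8 -14.   10. ] h [ 1.2 21.3 30.9]
side 80 100 30 y [-10.3  -3.5   0.5] h [ 8.6 16.9 25.5]
side 100 120 30 y [-6.2 -1.2  4.3] h [ 9.1 16.4 21.1]
side 120 140 31 y [-4.8 -2.1  3.3] h [ 7.8 15.8 20.8]
side 140 160 25 y [-6.3 -2.1  3.4] h [10.6 17.  19.2]
side 160 180 31 y [-5.1 -1.4  5. ] h [ 9.  16.  20.8]
side 180 207 50 y [-7.6 -1.2  3.1] h [ 6.9 16.7 23. ]
[124.13873146 210.41996628 214.54360275]
```

```bash
python3 -m jog '[[[-8,-10,0,0,0,0,1],[-10,-30,0,0,0,0,1],[-10,-35,0,0,0,0,1],[-7,-40,0,0,0,0,1],[0,-40,0,0,0,0,1],[0,-40,0,0.0054,-0.0244,0.019,1],[0,-40,0,0.0054,-0.0244,0.019,1],[2,-35,0,0.0054,-0.0244,0.019,1],[4,-27,0,0.0054,-0.0244,0.02,1],[3,-15,0,0,0,0,1],[0,-5,0,0,0,0,1],[0,0,0,0,0,0,1]]]'
python3 -m jog '[[[0,0,0,0,0,0,1],[0,0,0,0,0,0,1]]]'; python3 g.py w3
python3 - <<'E'
from h import *
np.set_printoptions(suppress=True)
s=monitor.observe()
yaw=np.radians(12.5); c=np.array([np.cos(yaw),np.sin(yaw)]); n=np.array([-c[1],c[0]])
for nm in ("top","side"):
    p,d=imaging.read_camera(nm); cv2.imwrite(f"pics/{nm}3.png",p[:,:,::-1]); W=cloud(nm,d)*1000
    r=W[...,:2]-[430.5,-129.4]; x=r@c; y=r@n; z=W[...,2]
    for a,b in ((-90,-75),(-60,-45),(40,60),(80,110),(110,140),(140,170),(170,205)):
        m=(x>a)&(x<b)&(abs(y)<28)&(z>95)&(z<190)
        if m.sum()>4: print(nm,a,b,m.sum(),"y",np.percentile(y[m],[5,50,95]).round(1),"z",np.percentile(z[m],[5,50,95]).round(1))
    m=(x>60)&(x<280)&(abs(y)<28)&(z>95)&(z<190);print(np.percentile(x[m],[99,100]))
im=cv2.imread("pics/side3.png")[150:300,200:400]; cv2.imwrite("pics/side3c.png",cv2.resize(im,None,fx=4,fy=4,interpolation=cv2.INTER_CUBIC))
E
```

```text
time: 6.7
tcp_pos: [0.425, -0.1308, 0.124]
ee_rot: [-0.318, 3.027, 0.024]
ft_force: [0.5, 0.4, -3.7]
finger_gap: 0.376
gripper_force: 109.8
time: 6.9
tcp_pos: [0.4252, -0.1297, 0.1242]
ee_rot: [-0.322, 3.026, 0.024]
ft_force: [0.4, 0.4, -4.4]
finger_gap: 0.38
gripper_force: 109.8
tcp [ 425.2 -129.7  124.2] tool yaw 12.12 toolz [ 0.096   0.0258 -0.9951] [ 0.4  0.4 -4.4] 0.37952850825254997
-60 -45 3657 ymid 0.1 top h [29.4 32.2]
-45 -25 4200 ymid 0.3 top h [30.1 32.7]
extent g [-82.2  30.3]
top 40 60 111 y [-11.6   4.8  19.5] z [145.  157.4 161.7]
top 80 110 64 y [-3.3  3.6  9.3] z [145.4 150.9 154.7]
top 110 140 63 y [-3.1  3.5  9.3] z [149.  154.1 159.8]
top 140 170 63 y [-3.3  3.5  9.3] z [151.4 156.5 161.7]
top 170 205 77 y [-4.   4.1 10.8] z [154.9 160.3 167.2]
[203.09723794 207.46860328]
side -90 -75 26 y [-4.8 -2.3  2.4] z [127.7 133.2 136.6]
side -60 -45 123 y [-16.5 -14.1   6.6] z [120.9 143.5 153.4]
side 40 60 166 y [-16.4 -13.8  12.4] z [130.9 153.8 161.3]
side 80 110 73 y [-5.9 -2.6  3.1] z [143.7 150.9 155.1]
side 110 140 74 y [-5.4 -2.4  4. ] z [147.2 154.5 158.3]
side 140 170 72 y [-5.1 -2.5  3.3] z [149.4 157.  161.4]
side 170 205 92 y [-6.7 -3.2  4.5] z [151.5 160.5 166.1]
[205.44207449 209.20967113]
```

View pics/side3c.png

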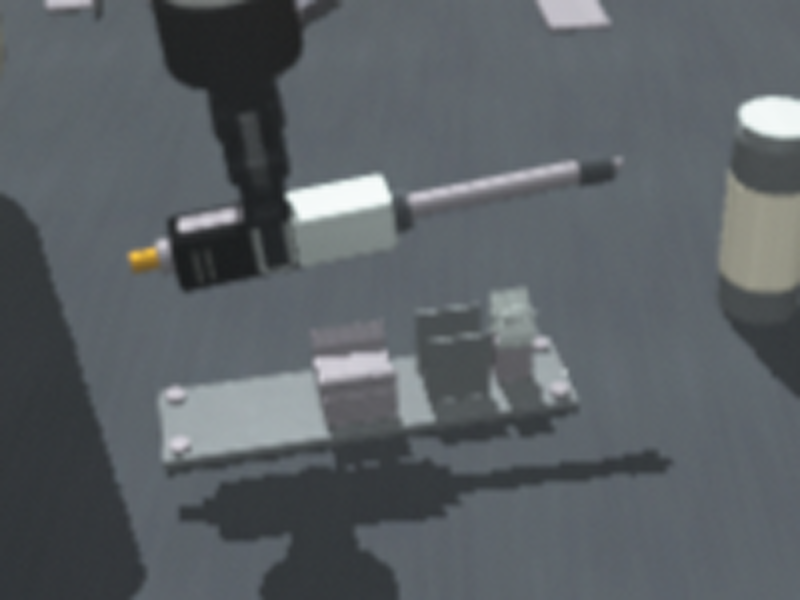

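The grinder is held about 0.1 rad nose-up, parallel to the rest and above it, with roughly +1.5 mm of sideways offset. I'll correct that while descending to just above the cheeks.

```bash
python3 -m jog '[[[0,-1.5,-10,0,0,0,1],[0,0,-20,0,0,0,1],[0,0,-20,0,0,0,1],[0,0,-15,0,0,0,1],[0,0,-7,0,0,0,1],[0,0,-3,0,0,0,1],[0,0,0,0,0,0,1],[0,0,0,0,0,0,1]]]'
python3 g.py w4
python3 - <<'E'
from h import *
ims=[]
for nm,(v0,v1,u0,u1) in (("top",(160,270,320,410)),("side",(200,275,220,370))):
    p,d=imaging.read_camera(nm); cv2.imwrite(f"pics/{nm}4.png",p[:,:,::-1]); np.save(f"pics/{nm}4.npy",d)
    c=p[v0:v1,u0:u1,::-1]; ims.append(cv2.resize(c,None,fx=5 if nm=="top" else 5,fy=5,interpolation=cv2.INTER_CUBIC) if 0 else cv2.resize(c,(int((u1-u0)*(3.2)),int((v1-v0)*3.2)),interpolation=cv2.INTER_CUBIC))
H=max(i.shape[0] for i in ims); ims=[cv2.copyMakeBorder(i,0,H-i.shape[0],0,5,0) for i in ims]
cv2.imwrite("pics/c4.png",np.hstack(ims))
E
```

```text
time: 7.85
tcp_pos: [0.4257, -0.1325, 0.0498]
ee_rot: [-0.319, 3.025, 0.022]
ft_force: [0.4, 0.3, -2.9]
finger_gap: 0.378
gripper_force: 109.8
tcp [ 425.7 -132.5   49.8] tool yaw 12.04 toolz [ 0.0973  0.0249 -0.9949] [ 0.4  0.3 -2.9] 0.3783168282030483
-60 -45 3654 ymid 0.1 top h [29.4 32.2]
-45 -25 4212 ymid 0.2 top h [30.1 32.7]
40 55 67 ymid -0.0 top h [-10.2  -8.4]
extent g [-82.2  61.9]
```

View pics/c4.png

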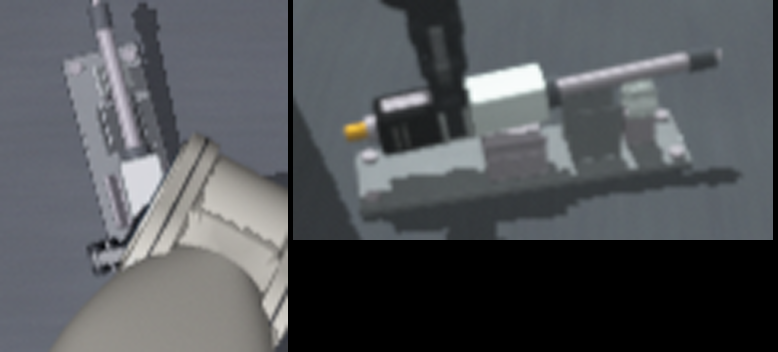

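View pics/w4.png

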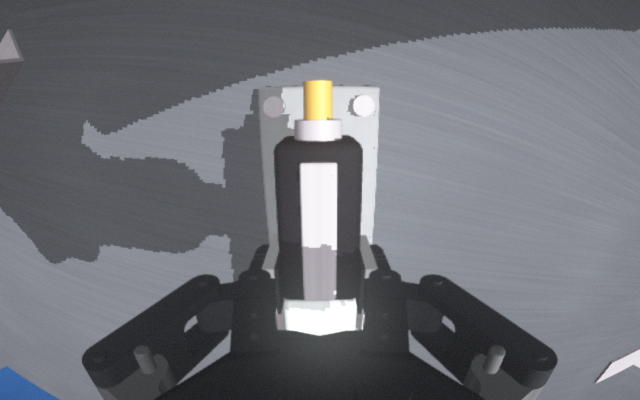

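Wrist view: the rear plate edge runs from column 260 to 379 at row 88, centred on the hose at 318. I'll quantify that with this depth image, in the rest's own frame.

Run:
```python
from h import *
np.set_printoptions(suppress=True)
z=np.load("pics/w4.npz"); W=wcloud("pics/w4.npz")*1000
yaw=np.radians(12.5); c=np.array([np.cos(yaw),np.sin(yaw)]); n=np.array([-c[1],c[0]])
r=W[...,:2]-[430.5,-129.4]; x=r@c; y=r@n; h=W[...,2]
t=z["pos"][:2]*1000-[430.5,-129.4]; print("tcp in rest",t@c,t@n)
for a in range(-88,-30,8):
    m=(x>a)&(x<a+8)&(abs(y)<45)&(h>5)&(h<12); b=(x>a)&(x<a+8)&(abs(y)<25)&(h>25)&(h<110)
    f=lambda m:(np.percentile(y[m],[1,99]).round(1),m.sum()) if m.sum()>20 else None
    print(a,"plate",f(m),"grinder",f(b), np.median(h[m]).round(1) if m.sum() else '')
W=cloud("top",np.load("pics/top4.npy"))*1000
r=W[...,:2]-[430.5,-129.4]; x=r@c; y=r@n; h=W[...,2]
for a in (80,100,120,140,160,180):
    b=(x>a)&(x<a+20)&(abs(y)<22)&(h>66)&(h<120); print(a,b.sum(),np.percentile(y[b],[2,50,98]).round(1),np.median(h[b]).round(1))
b=(x>126)&(x<154)&(abs(y)<30)&(h>55)&(h<68); print("clip tops",b.sum(),np.percentile(y[b],[2,50,98]).round(1) if b.sum()>3 else '')
```

```text
tcp in rest -5.322080550331672 -2.0359914901494216
-88 plate (array([-35.5,  32.8]), np.int64(914)) grinder (array([-7.5,  4.4]), np.int64(586)) 8.5
-80 plate (array([-35.7,  32.9]), np.int64(843)) grinder (array([-10.1,   7. ]), np.int64(701)) 8.8
-72 plate (array([-35.3,  33.2]), np.int64(1005)) grinder (array([-16.9,  13.8]), np.int64(1608)) 8.7
-64 plate (array([-35.5,  33.3]), np.int64(947)) grinder (array([-18. ,  14.8]), np.int64(1983)) 8.6
-56 plate (array([-35.8,  33.2]), np.int64(479)) grinder (array([-17.9,  14.8]), np.int64(1794)) 8.6
-48 plate (array([-35.8,  33.5]), np.int64(353)) grinder (array([-18.1,  15.1]), np.int64(1704)) 8.6
-40 plate (array([-35.9,  33.5]), np.int64(337)) grinder (array([-18. ,  14.8]), np.int64(1595)) 8.6
-32 plate (array([-36. ,  33.3]), np.int64(322)) grinder (array([-23.6,  15.5]), np.int64(1536)) 8.6
80 38 [-6.5  0.2  6.7] 76.2
100 36 [-6.7  0.3  6.7] 77.8
120 42 [-11.9   0.1   7.7] 79.2
140 38 [-11.8   0.9   6.7] 81.5
160 37 [-5.9  0.9  7. ] 84.0
180 49 [-7.9  0.8  8.5] 87.5
clip tops 41 [-12.6   8.6  15.1]
```

```bash
python3 -m jog '[[[0,0,-5,0,0,0,1],[0,0,-5,0,0,0,1],[0,0,-3,0,0,0,1],[0,0,-1,0,0,0,1],[0,0,0,0,0,0,1],[0,0,0,0,0,0,1]]]'; python3 -m jog '[[[0,0,-1,0,0,0,1],[0,0,0,0,0,0,1]]]';python3 -m jog '[[[0,0,-1,0,0,0,1],[0,0,0,0,0,0,1]]]'
```

```text
time: 8.6
tcp_pos: [0.4254, -0.1323, 0.0353]
ee_rot: [-0.319, 3.026, 0.023]
ft_force: [0.6, 0.3, -3.3]
finger_gap: 0.377
gripper_force: 109.8
time: 8.8
tcp_pos: [0.4255, -0.1322, 0.0343]
ee_rot: [-0.32, 3.025, 0.023]
ft_force: [0.9, 0.6, -1.5]
finger_gap: 0.379
gripper_force: 110.0
time: 9.0
tcp_pos: [0.4255, -0.1321, 0.0333]
ee_rot: [-0.32, 3.025, 0.024]
ft_force: [0.6, 2.2, -0.3]
finger_gap: 0.381
gripper_force: 110.3
```

```bash
python3 -m jog '[[[0,0,-0.6,0,0,0,1],[0,0,0,0,0,0,1]]]'; python3 -m jog '[[[0,0,-0.6,0,0,0,1],[0,0,0,0,0,0,1]]]'
python3 - <<'E'
from h import *
s=monitor.observe(); print(s["moment"].round(2),s["ft_force"].round(1))
p,d=imaging.read_camera("side"); cv2.imwrite("pics/side5.png",cv2.resize(p[195:275,220:380,::-1],None,fx=5,fy=5,interpolation=cv2.INTER_CUBIC)); W=cloud("side",d)*1000
yaw=np.radians(12.5); c=np.array([np.cos(yaw),np.sin(yaw)]); n=np.array([-c[1],c[0]])
r=W[...,:2]-[430.5,-129.4]; x=r@c; y=r@n; h=W[...,2]
for a in (-60,20,40,80,100,155,170,185):
    b=(x>a)&(x<a+15)&(abs(y)<18)&(h>40)&(h<110); print(a,b.sum(),np.percentile(y[b],[5,50,95]).round(1),np.percentile(h[b],[50,95]).round(1))
E
```

```text
time: 9.2
tcp_pos: [0.4255, -0.1322, 0.033]
ee_rot: [-0.32, 3.025, 0.023]
ft_force: [-2.9, 3.1, 3.4]
finger_gap: 0.376
gripper_force: 111.3
time: 9.4
tcp_pos: [0.4255, -0.1322, 0.0329]
ee_rot: [-0.32, 3.025, 0.023]
ft_force: [-5.1, 3.6, 12.4]
finger_gap: 0.384
gripper_force: 112.5
[0.95 0.34 0.46] [-5.1  3.6 12.4]
-60 78 [-17.6 -11.6  11.4] [57.7 61.9]
20 88 [-17.6 -14.   11.7] [64.9 67.8]
40 96 [-17.7 -14.7  10.9] [67.2 70.3]
80 70 [-17.4  -6.1  14.7] [56.1 63.7]
100 68 [-17.   -7.2  14.5] [57.5 65.1]
155 32 [-7.3 -4.1  2.7] [68.8 72.2]
170 36 [-9.1 -4.4  3. ] [71.4 75.3]
185 44 [-8.8 -5.8  0.9] [72.2 77.3]
```

View pics/side5.png

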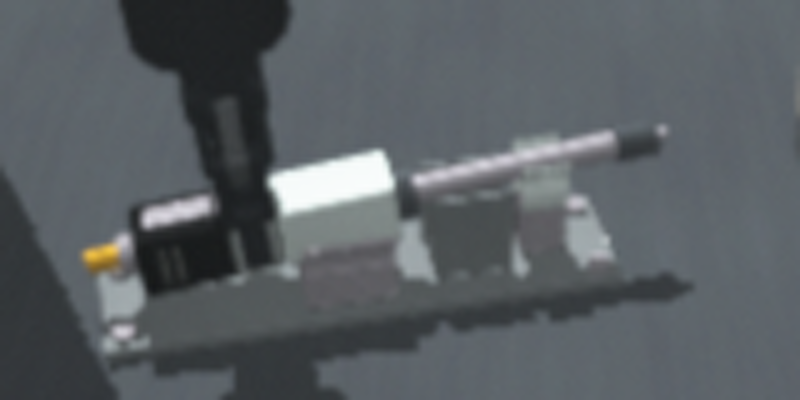

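The body sits between the cheeks, and the nose lies in the clip mouth just past the guards (pixels 420–570). I'll ease the pressure, release and lift straight up.

```bash
python3 -m jog '[[[0,0,0.7,0,0,0,1],[0,0,0,0,0,0,1]]]' 30; python3 -m jog '[[[0,0,0,0,0,0,0.6],[0,0,0,0,0,0,0.5],[0,0,0,0,0,0,0.4],[0,0,0,0,0,0,0.1],[0,0,0,0,0,0,0],[0,0,0,0,0,0,0],[0,0,0,0,0,0,0]]]'; python3 -m jog '[[[0,0,5,0,0,0,0],[0,0,20,0,0,0,0],[0,0,30,0,0,0,0],[0,0,30,0,0,0,0],[0,0,10,0,0,0,0],[0,0,0,0,0,0,0]]]'
cat > rp.py <<'E'
from h import *
np.set_printoptions(suppress=True)
yaw=np.radians(12.5); c=np.array([np.cos(yaw),np.sin(yaw)]); n=np.array([-c[1],c[0]])
s=monitor.observe(); t=s["tcp_pos"]*1000; R=Ro.from_rotvec(s["ee_rot"]).as_matrix()
print("tcp",t.round(1),"in rest",((t[:2]-[430.5,-129.4])@c).round(1),((t[:2]-[430.5,-129.4])@n).round(1),"toolz",R[:,2].round(3),"x",R[:,0].round(3))
for nm in ("side","top"):
    p,d=imaging.read_camera(nm); cv2.imwrite(f"pics/{nm}_l.png",p[:,:,::-1]); W=cloud(nm,d)*1000
    r=W[...,:2]-[430.5,-129.4]; x=r@c; y=r@n; h=W[...,2]
    for a in (-82,-60,20,40,155,170,185,198):
        b=(x>a)&(x<a+15)&(abs(y)<18)&(h>40)&(h<100)
        if b.sum()>8: print(nm,a,b.sum(),"y",np.percentile(y[b],[5,50,95]).round(1),"z",np.percentile(h[b],[50,90]).round(1))
E
python3 rp.py
```

```text
time: 9.65
tcp_pos: [0.4255, -0.1322, 0.033]
ee_rot: [-0.32, 3.025, 0.023]
ft_force: [-2.0, 3.4, 3.5]
finger_gap: 0.378
gripper_force: 110.6
time: 10.35
tcp_pos: [0.4254, -0.1324, 0.0328]
ee_rot: [-0.319, 3.026, 0.023]
ft_force: [0.9, 0.6, -0.4]
finger_gap: 0.998
gripper_force: 0.0
time: 10.95
tcp_pos: [0.4261, -0.1327, 0.1291]
ee_rot: [-0.319, 3.023, 0.02]
ft_force: [0.3, -0.4, -0.6]
finger_gap: 0.999
gripper_force: 0.0
tcp [ 426.1 -132.7  129.1] in rest -5.1 -2.3 toolz [ 0.099  0.024 -0.995] x [-0.973 -0.208 -0.102]
side -82 28 y [-10.8  -3.5   0.1] z [44.3 49.2]
side -60 75 y [-17.7 -11.2  11. ] z [58.  61.7]
side 20 89 y [-17.6 -13.8  11.1] z [65.4 67.3]
side 40 94 y [-17.6 -14.8  11.9] z [67.1 70.1]
side 155 30 y [-7.8 -4.3  1.4] z [68.9 71.8]
side 170 38 y [-7.9 -4.7  2.3] z [71.8 74.5]
side 185 42 y [-9.5 -5.5  2.4] z [73.  77.3]
side 198 11 y [-9.  -2.4  1.9] z [72.2 78.3]
top 20 34 y [-0.8 10.6 16.8] z [64.1 66.7]
top 40 74 y [-14.9   2.7  17. ] z [66.1 69.8]
top 155 28 y [-4.1  2.2  7.7] z [67.9 72.1]
top 170 31 y [-5.4  1.   8.5] z [70.3 74.8]
top 185 34 y [-6.   2.4  9.3] z [72.3 76.2]
top 198 9 y [-4.9  1.6  7.1] z [71.5 76.2]
```

It lies as intended (0.1 rad nose-up). Now I level the tool, shut the fingers and go above the nose at rest x = 168.

```bash
python3 -m jog '[[[15,3.5,0,-0.0055,0.0245,0,1],[33,7.5,0,-0.0055,0.0245,0,1],[40,9,0,-0.0055,0.0245,0,1],[40,9,0,-0.0055,0.0245,0,1],[28,6.5,0,0,0,0,1],[12.6,3,0,0,0,0,1],[0,0,0,0,0,0,1],[0,0,0,0,0,0,1],[0,0,0,0,0,0,1]]]' 40; python3 -m jog '[[[0,0,-15,0,0,0,1],[0,0,-20,0,0,0,1],[0,0,-10,0,0,0,1],[0,0,-3,0,0,0,1],[0,0,0,0,0,0,1],[0,0,0,0,0,0,1]]]'; python3 rp.py|head -1;  python3 - <<'E'
from h import *
p,d=imaging.read_camera("side"); cv2.imwrite("pics/side6.png",cv2.resize(p[180:280,220:380,::-1],None,fx=5,fy=5,interpolation=cv2.INTER_CUBIC))
E
```

```text
time: 11.95
tcp_pos: [0.5928, -0.0939, 0.1271]
ee_rot: [0.329, -3.122, -0.006]
ft_force: [-0.2, 0.0, 0.3]
finger_gap: 0.004
gripper_force: 0.0
time: 12.55
tcp_pos: [0.5942, -0.094, 0.0806]
ee_rot: [-0.329, 3.124, 0.005]
ft_force: [-0.5, 0.1, 0.2]
finger_gap: 0.001
gripper_force: 0.0
tcp [594.2 -94.   80.6] in rest 167.5 -0.9 toolz [-0.     0.003 -1.   ] x [-0.978 -0.208 -0.   ]
```

View pics/side6.png

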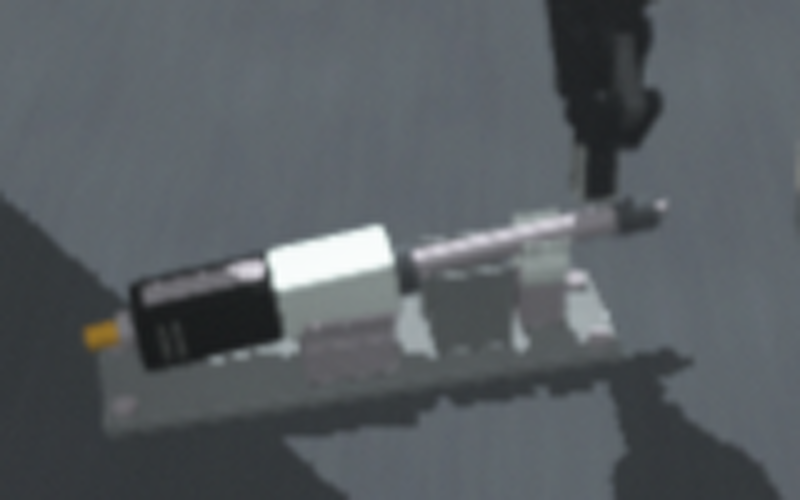

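The shut fingertips (600,190) are above the tube between the clip and the nut. Pressing down in small steps.

```bash
python3 -m jog '[[[0,0,-4,0,0,0,1],[0,0,-3,0,0,0,1],[0,0,-2,0,0,0,1],[0,0,0,0,0,0,1]]]'; for i in 1 2; do python3 -m jog '[[[0,0,-1.5,0,0,0,1],[0,0,-1.5,0,0,0,1],[0,0,0,0,0,0,1]]]'; done
```

```text
time: 13.1
tcp_pos: [0.594, -0.0938, 0.0706]
ee_rot: [0.329, -3.123, -0.006]
ft_force: [-0.4, 0.6, 1.7]
finger_gap: -0.003
gripper_force: 0.9
time: 13.4
tcp_pos: [0.5945, -0.094, 0.0685]
ee_rot: [-0.329, 3.124, 0.004]
ft_force: [-0.8, 0.4, 9.1]
finger_gap: 0.002
gripper_force: 4.1
time: 13.7
tcp_pos: [0.5949, -0.094, 0.066]
ee_rot: [-0.329, 3.123, 0.004]
ft_force: [-0.4, 0.5, 9.1]
finger_gap: 0.0
gripper_force: 5.1
```

```bash
for i in 1 2 3; do python3 -m jog '[[[0,0,-1.5,0,0,0,1],[0,0,-1.5,0,0,0,1],[0,0,0,0,0,0,1]]]'|grep -E "pos|ft"; done; python3 rp.py
```

```text
tcp_pos: [0.5953, -0.094, 0.0636]
ft_force: [-0.9, 0.1, 13.8]
tcp_pos: [0.5944, -0.0939, 0.0594]
ft_force: [-0.6, 0.1, 0.4]
tcp_pos: [0.5936, -0.0938, 0.0552]
ft_force: [0.4, -0.9, -0.3]
tcp [593.6 -93.8  55.2] in rest 167.0 -0.5 toolz [-0.002  0.004 -1.   ] x [-0.978 -0.208  0.002]
side -82 38 y [-8.  -2.8  3.3] z [52.3 57.7]
side -60 103 y [-17.3 -14.3  11.8] z [63.9 68.2]
side 20 93 y [-16.9 -13.3  12.1] z [64.5 66.5]
side 40 91 y [-17.  -14.1  13. ] z [64.  66.5]
side 155 98 y [-13.   -5.9   2.4] z [72.9 89.1]
side 170 54 y [-12.7  -6.6  -1.9] z [61.7 83.2]
side 185 40 y [-9.5 -6.2  4.1] z [54.3 58. ]
side 198 18 y [-7.9 -5.   2.2] z [51.1 56.5]
top -82 28 y [-6.3  0.8  7. ] z [52.9 57. ]
top -60 26 y [-15.   -8.9  -1.1] z [63.9 66.5]
```

It snapped at about 14 N. A light follow-up press will confirm it is on the bed.

```bash
for i in 1 2; do python3 -m jog '[[[0,0,-0.8,0,0,0,1],[0,0,0,0,0,0,1]]]'|grep -E "pos|ft"; done
```

```text
tcp_pos: [0.5939, -0.0938, 0.0548]
ft_force: [-0.6, 0.0, -0.1]
tcp_pos: [0.5939, -0.0939, 0.0541]
ft_force: [0.1, -0.6, -0.1]
```

```bash
for i in 1 2; do python3 -m jog '[[[0,0,-0.7,0,0,0,1],[0,0,0,0,0,0,1]]]'|grep -E "pos|ft"; done
```

```text
tcp_pos: [0.594, -0.0939, 0.0539]
ft_force: [-1.5, 0.8, 4.6]
tcp_pos: [0.5941, -0.094, 0.0537]
ft_force: [-3.2, 0.9, 8.8]
```

Firm contact at z = 54 mm, which is exactly the home height. Retract and check.

```bash
python3 -m jog '[[[0,0,4,0,0,0,1],[0,0,15,0,0,0,1],[0,0,30,0,0,0,1],[0,0,40,0,0,0,1],[0,0,40,0,0,0,1],[0,-40,10,0,0,0,1],[0,-40,0,0,0,0,1],[0,-40,0,0,0,0,1],[0,-15,0,0,0,0,1],[0,0,0,0,0,0,1],[0,0,0,0,0,0,1]]]'; python3 rp.py
python3 - <<'E'
import cv2
a=cv2.imread("pics/side_l.png")[150:290,220:420]; cv2.imwrite("pics/f.png",cv2.resize(a,None,fx=4,fy=4,interpolation=cv2.INTER_CUBIC))
E
```

```text
time: 16.6
tcp_pos: [0.5938, -0.2284, 0.1915]
ee_rot: [0.329, -3.123, -0.007]
ft_force: [-0.3, -0.4, 0.6]
finger_gap: -0.0
gripper_force: 0.0
tcp [ 593.8 -228.4  191.5] in rest 138.0 -132.0 toolz [-0.002  0.004 -1.   ] x [-0.978 -0.208  0.001]
side -82 38 y [-8.5 -3.3  4.3] z [52.4 57.8]
side -60 102 y [-17.  -13.5  13.5] z [64.  68.6]
side 20 93 y [-17.2 -13.9  12.4] z [64.3 66.3]
side 40 94 y [-17.5 -13.7  11.4] z [64.2 66.3]
side 155 31 y [-7.2 -4.4  2.3] z [52.1 55.9]
side 170 33 y [-7.9 -4.3  1. ] z [52.3 56.4]
side 185 39 y [-10.   -6.3   3.5] z [54.6 57.3]
side 198 16 y [-8.5 -4.8 -0. ] z [51.  56.8]
top 155 27 y [-4.9  1.6  7.2] z [52.5 55.3]
top 170 29 y [-5.7  1.3  8.1] z [52.9 55.7]
top 185 33 y [-6.7  1.6  8.8] z [54.  56.6]
top 198 13 y [-7.4  0.9  7.2] z [51.7 55.5]
```

View pics/f.png

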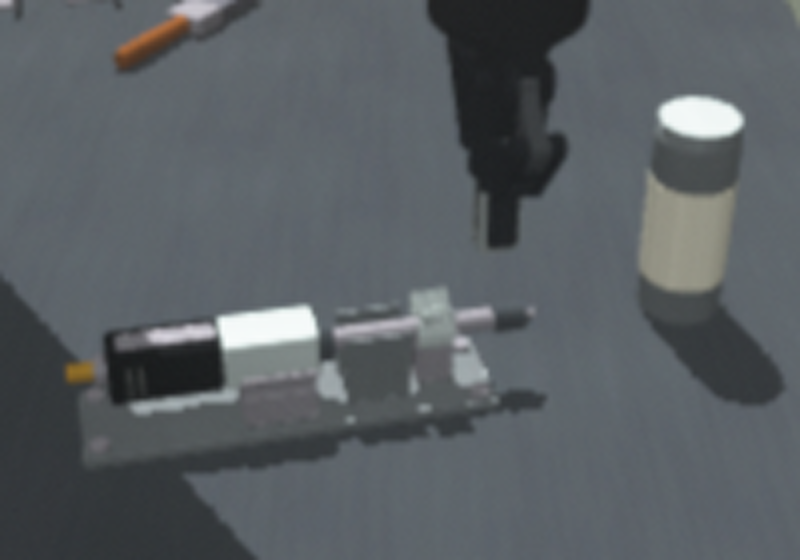

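The grinder lies level, with its body in the saddle and the nose behind the clip fingers (432,318). The bystanders are untouched and the arm is clear.

```bash
python3 -c "
from bench import close_job
print(close_job())"
```

```text
the job is handed in; nothing more can be done
None
```

The grinder is stowed level in its rest: body in the saddle, nose snapped home in the clip at about 14 N of push. I didn't touch the spray can, wire brush or offcut, and I handed the job in at about 17 s; no verdict was returned.

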